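# Slide the small flange round the curved guide and bed it against the end stop

## Task

Set the smallest of the three flanges down flat at the open, flared mouth of the guide, then slide it along between the rails and round the bend, without lifting it out and without jamming, until it meets the end stop. Press it against the stop with about 12 N for half a second so that it beds, never loading the guide or the stop with more than about 20 N, and leave it lying flat against the stop; leave the other loose parts where they are.

Things in the scene. Friction and masses are not known exactly. Their poses are not given: they have to be found in the camera images.
- flange_mid (a point): centre (half-way up, 7.5 mm above its underside) of the smallest flange (body name flange_c): bare metal disc, 53 mm in diameter and 15 mm high overall, with an upright rim 6 mm high below and a hub sloping in above it, loose on a flat black board 14 mm thick, about 0.2 kg. Its z axis points up.
- flange_a: bystander: the largest flange, 77 mm in diameter, 20 mm high, loose; origin at the centre of its underside. The three flanges may lie in any order.
- flange_b: bystander: the middle flange, 63 mm in diameter, 18 mm high, loose; origin at the centre of its underside
- bush: bystander: loose brass bush, 32 mm in diameter, 34 mm high; origin at the centre of its underside. It stands near the full-height steel post at the bench's front left corner (about x 0.42, y 0.45 m), which the arm must swing clear of
- guide: fixed: grey plate 290 x 250 x 14 mm (x -160 to 130, y -125 to 125 mm in its frame) with two steel rails 8 mm thick, standing 14 mm above the plate, 56 mm apart face to face. Origin: underside of the plate, at the centre of curvature of the bend. The flange's centre runs along +x on y = -80 mm, turns left 90 degrees about the origin on radius 80 mm, then runs along +y on x = 80 mm.
- set_down (a point): point on top of the guide's plate (14 mm above the bench) at (-95, -80) mm in the guide's frame, in front of the mouth, where the flange can be set down. The plate is bare before x = -65 mm; from there to x = -35 mm the rails flare in from an 72 mm wide mouth; straight rails from x = -35 to 0 mm, where the bend begins. Axes as the guide's.
- bend_mid (a point): point on the top of the guide's plate in the middle of the bend (45 degrees round), on the path of the flange's centre. Axes as the guide's.
- stop_face (a point): centre of the end stop's face, 7.5 mm above the plate's top: a rigid steel block between the rails at the far end of the second straight, top 22.5 mm (screw heads 28.5 mm) above the plate. It stands clamped anywhere from 78 to 104 mm along the guide's y and does not give. Axes as the guide's: the face looks to -y; a flange lying against it has its centre 26.5 mm before it (rel y = -26.5 mm).
Things that resemble listed ones, but are neither listed nor needed, are in the scene too. What is shaped like the part that bears flange_mid but purple or turquoise is not meant.

How it is judged:
By the outcome, as a careful person would: the job done as asked, in the order asked, and still so for the second after the job is handed in, with the robot touching nothing.
It also fails if it takes over 72 s, if anything falls off the work surface, if the arm or the gripper's body presses on something with over 40 N, if the wrist force passes 120 N, or if a joint passes its speed limit or range.

## Robot

A 7-joint arm with a two-finger parallel gripper is mounted at the origin on a cart in front of the work surface, level with it; the furniture and walls round the work are solid. World frame = base frame: x ahead of the robot, y to its left, z up, the work surface at z = 0. Lengths are in mm, angles in rad, forces in N, time in s.
With the tool pointing down it reaches from about 425 to 925 mm from the base axis. Payload 6.8 kg.
Tool frame: the origin (TCP) lies at the very end of the fingers, on their centre line; the grasp point (between the pads) lies 19 mm behind it; z points along the fingers, y is the line along which they close (so a half turn about z gives the same grasp; the last joint's range is limited). The gripper opens to 88 mm and grips with 3 to 60 N. Pads are 20 mm wide; open, the fingers measure 115 mm over their backs; the gripper's body (75 mm by 178 mm) begins 61 mm behind the grasp point.
Start: joints at [-1.451, 0.477, 0.022, 1.555, -0.011, 1.109, -0.083], TCP at [152.433, 657.581, 186.864] pointing down, gripper open.
Joint ranges: [-2.96, 2.96], [-0.34, 2.1], [-1.41, 1.46], [0.24, 2.44], [-1.37, 4.51], [0.17, 1.92], [-2.96, 2.96]. Speed limits (rad/s): [2.39, 2.39, 3.14, 3.14, 3.14, 3.14, 3.14].

## Interface

Orientations are given as a unit quaternion [w, x, y, z].
In Python, from plant import bot gives the robot as it stands. Calls block until the motion is done:
- bot.movep(position, orientation): joint-space move of the TCP to a pose.
- bot.move_linear(position, rotation=None, feed=150, force_limit=None): straight line of the TCP; rotation=None keeps the orientation; feed is the mean speed in mm/s. With force_limit (N) it stops when the force on the tool has changed by that much, and returns True; else False.
- bot.movej(angles): joint-space move.
- bot.move_gripper(opening, f_grip=None): finger opening in mm; f_grip is the grip in N (None keeps the last); returns when the fingers have stopped.
- bot.hold(seconds).
- bot.ik(position, orientation): joint angles nearest the present ones, or None.
- bot.observe(): the state.
- bot.get_image(name): name is "scene" or "top" or "wrist"; returns (picture, depth): 384x512x3 uint8, blue, green, red; 384x512 float32, mm along the optical axis (not along the pixel's ray), 0 where there is no reading.
- bot.calibration(name): a dict with "K" (3x3 intrinsics, pixels), "R" (3x3) and "t" (3): a world point X has camera coordinates R X + t. Camera axes: x right, y down, z forward; pixel columns grow to the right and rows downward; lengths in mm; the calibration is good to about 2 mm. The wrist camera is an equidistant fisheye: a pixel r from the principal point sees the ray r / f radians off the axis. A picture is of the moment at which its call begins: read the wrist's pose just before it. calibration takes no time and is no camera call; for the wrist camera it gives the pose at the moment of the call.
A pose or a line that the arm cannot do raises bot.Unreachable and nothing moves.
- bot.sign_off(): hands the job in; it is judged then, once.
The state is a dict: "t": time; "qpos": joint angles; "joint_velocities": joint speeds; "joint_efforts": joint torques, N m; "tool_pos": TCP position; "tcp_rot": TCP orientation; "force": force on the tool from outside, world axes, zero at the start; "wrist_torque": the same for the moment, N m; "grip_width": finger opening in mm; "grasp_force": force on a finger pad.
Only numpy, scipy, OpenCV 4.12 (cv2) and the standard library are available. Lean on these libraries where they do the work, as an engineer would, in place of code of your own. Each camera call takes 0.05 s, during which the arm holds its last target. There are 200 camera calls.

## Working session

There is one attempt and no reset: what is moved stays moved. The work goes in short steps, each a Python script; the robot and the scene stay as the last script left them, time stands still between calls to the robot, and variables do not carry over. Pictures are saved under pics/ and viewed, at most 10 in all, crops included, and the job is handed in when it is done.

```bash
ls; mkdir -p pics; python3 - <<'E'
from plant import bot
import cv2,numpy as np
for n in("scene","top"):
    p,d=bot.get_image(n); cv2.imwrite(f"pics/{n}0.png",p); np.savez(f"{n}0.npz",p=p,d=d,**{k:v for k,v in bot.calibration(n).items() if k in"KRt"})
    c=bot.calibration(n); print(n,c["K"].round(1).tolist(),(-c["R"].T@c["t"]).round(0),c["R"].round(2).tolist())
o=bot.observe();print({k:o[k] for k in("t","tool_pos","tcp_rot","force")})
E
```

```text
pics
scene [[363.8, 0.0, 256.1], [0.0, 363.8, 187.9], [0.0, 0.0, 1.0]] [ -179. -1281.   824.] [[0.82, -0.57, -0.01], [-0.29, -0.41, -0.86], [0.49, 0.71, -0.5]]
top [[421.2, 0.0, 259.8], [0.0, 421.2, 192.9], [0.0, 0.0, 1.0]] [ 400. -170. 1710.] [[-0.03, -1.0, -0.01], [-0.99, 0.03, -0.11], [0.11, 0.01, -0.99]]
{'t': 0.1, 'tool_pos': array([152.31617259, 656.98654337, 185.96619983]), 'tcp_rot': array([-3.26892973e-05,  1.13642491e-01,  9.93521369e-01, -8.20327459e-04]), 'force': array([-0.25851926,  0.19588598, -0.02961652])}
```

View pics/top0.png

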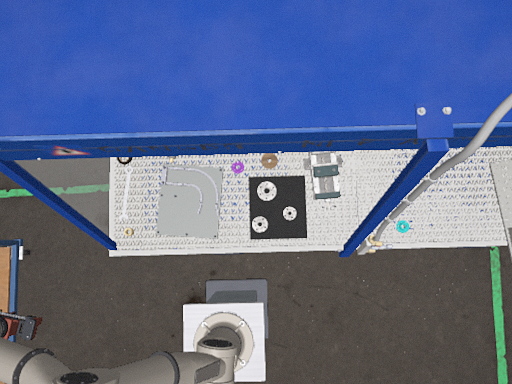

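View pics/scene0.png

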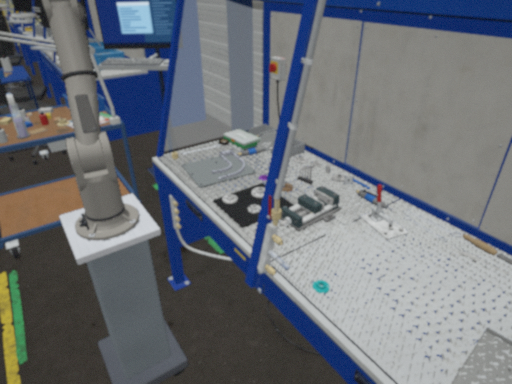

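The top view shows the black board with three flanges at about (267,190), (260,224) and (290,213), and the guide plate at about (157–222, 165–238). The purple (238,167) and turquoise (403,226) decoys are off the board. The scene view shows the same layout, with posts on both sides. (290,213) looks like the smallest flange, so I'll measure it and check it in a crop.

```bash
cat > h.py <<'E'
import numpy as np,cv2
from plant import bot
def world(u,v,z,c):
    "intersection of pinhole pixels with plane z"
    r=np.stack([(np.asarray(u,float)-c["K"][0,2])/c["K"][0,0],(np.asarray(v,float)-c["K"][1,2])/c["K"][1,1],np.ones(np.shape(u))],-1)@c["R"]
    o=-c["R"].T@c["t"]
    return o+r*((z-o[2])/r[...,2])[...,None]
def cloud(d,c):
    v,u=np.mgrid[:d.shape[0],:d.shape[1]]
    P=np.stack([(u-c["K"][0,2])/c["K"][0,0]*d,(v-c["K"][1,2])/c["K"][1,1]*d,d],-1)
    return (P-c["t"])@c["R"]
E
python3 - <<'E'
from h import *
s=np.load("top0.npz");p,d=s["p"],s["d"]
cv2.imwrite("pics/crop1.png",cv2.resize(p[145:255,105:335],None,fx=3.4,fy=3.4,interpolation=cv2.INTER_CUBIC))
P=cloud(d,s)
for n,u,v in[("board",255,235),("f1",274,190),("f2",260,230),("f3",294,213),("plate",180,225),("bench",235,200),("post",112,246),("post2",348,250),("bush",129,232)]:print(n,P[v,u].round(0),d[v,u])
g=cv2.cvtColor(p,cv2.COLOR_BGR2GRAY)
m=(g[178:240,250:307]>110).astype(np.uint8)
n,l,st,ce=cv2.connectedComponentsWithStats(m)
for i in range(1,n):
    if st[i,4]>20: print(st[i],ce[i]+[250,178],world(*(ce[i]+[250,178]),26,s).round(1),"diam",(st[i,2:4]*1690/421).round(0))
E
```

```text
board [ 415. -137.    6.] 1696.2324
f1 [ 593. -218.   21.] 1699.7466
f2 [ 434. -157.   24.] 1679.8932
f3 [ 498. -295.   24.] 1686.0604
plate [463. 165.  11.] 1698.5426
bench [558. -59.   8.] 1710.4976
post [387. 424.  53.] 1649.2651
post2 [ 345. -502.   31.] 1661.8105
bush [441. 372.   7.] 1700.9012
[55  0  2 40 61] [305.6557377 194.2295082] [ 571.8 -344.7   26. ] diam [  8. 161.]
[  7   3  20  20 295] [266.45423729 190.70847458] [ 590.6 -187.7   26. ] diam [80. 80.]
[ 33  28  14  15 151] [289.43046358 213.01986755] [ 498.2 -276.9   26. ] diam [56. 60.]
[  2  38  16  17 207] [259.51207729 224.0531401 ] [ 457.5 -156.1   26. ] diam [64. 68.]
[ 0 54 57  8 89] [280.16853933 238.40449438] [ 398.3 -236.6   26. ] diam [229.  32.]
```

View pics/crop1.png

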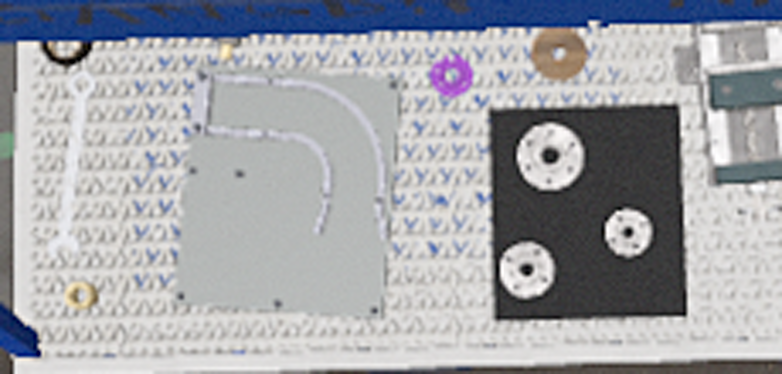

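The three flanges in the crop are at (549,156), about 80 mm; (527,270), about 66 mm; and (628,232), about 57 mm including blur. The last one, top pixel (289,213), is the smallest bare-metal flange on the board, so it's the target. The guide's mouth opens toward the robot at about crop (350,230), and the stop is at about (203,100). Next I'll check reach and plan the swing past the post.

```bash
python3 - <<'E'
from h import *
from scipy.spatial.transform import Rotation as R
def q(yaw): # tool down, closing axis at world angle yaw
    a=(yaw-np.pi/2)/2+np.pi/2   # 180deg turn about axis a: y -> 2a-90deg
    return [0,np.cos(a),np.sin(a),0]
print(q(np.radians(77)))
d2=np.radians
for n,p,y in [("in77",(100,440,300),167),("in77b",(100,440,300),77),("in77c",(100,440,300),-13),("front",(440,50,300),90),("fronty",(440,50,300),-90),("flange",(498,-277,16),90),("flange",(498,-277,16),-90),("push",(425,45,16),90),("push",(425,45,16),-90),("end",(640,160,16),180),("end",(640,160,16),0),("guideview",(560,60,330),90),("guideview-",(560,60,330),-90)]:
    j=bot.ik(list(p),q(d2(y))); print(n,y,None if j is None else np.round(j,2))
c=bot.calibration("wrist");print(c); o=bot.observe(); Rt=R.from_quat(o["tcp_rot"],scalar_first=True).as_matrix()
print("cam in tool",Rt.T@(-c["R"].T@c["t"]-o["tool_pos"]),(c["R"]@Rt).round(3))
E
```

```text
[0, np.float64(0.11320321376790683), np.float64(0.9935718556765875), 0]
in77 167 [-1.22  0.02 -0.27  1.89  0.01  1.23  1.43]
in77b 77 [-1.49  0.    0.    1.91 -0.    1.23 -0.14]
in77c -13 [-1.76 -0.01  0.27  1.92  0.    1.23 -1.71]
front 90 [-0.87 -0.06  0.6   1.95  0.03  1.24  1.29]
fronty -90 [-1.04 -0.08  0.76  1.96  0.06  1.24 -1.87]
flange 90 [-0.14  0.65  0.73  1.98 -0.63  0.75  2.54]
flange -90 [-0.33  0.83  1.05  1.99 -0.94  0.92 -0.34]
push 90 [-0.56  0.37  0.36  2.29 -0.26  0.52  1.58]
push -90 [-0.97  0.52  0.9   2.31 -0.72  0.63 -1.08]
end 180 [-0.23  0.64 -0.15  1.71  0.13  0.8   2.7 ]
end 0 [-0.72  0.71  0.56  1.75 -0.49  0.82  0.07]
guideview 90 [-0.74  0.2   0.63  1.67 -0.12  1.31  1.48]
guideview- -90 [-0.98  0.25  0.95  1.68 -0.21  1.32 -1.56]
{'K': array([[297.31863964,   0.        , 252.08429641],
       [  0.        , 297.31863964, 195.60715649],
       [  0.        ,   0.        ,   1.        ]]), 'R': array([[ 0.22562237,  0.97421357, -0.0015737 ],
       [ 0.94206435, -0.21776466,  0.25513392],
       [ 0.24821223, -0.05904644, -0.96690445]]), 't': array([-674.14746719,  -31.10000361,  389.44649043])}
cam in tool [ 6.94240594e+01  2.84270037e-03 -1.97473810e+02] [[ 0.     1.    -0.   ]
 [-0.967  0.    -0.255]
 [-0.255  0.     0.967]]
```

```bash
cat >> h.py <<'E'
def q(deg):
    "tool down, closing axis at world angle deg"
    a=np.radians(deg+90)/2
    return [0,float(np.cos(a)),float(np.sin(a)),0]
def wshot(name):
    c=bot.calibration("wrist"); p,d=bot.get_image("wrist"); cv2.imwrite(f"pics/{name}.png",p); np.savez(name+".npz",p=p,d=d,K=c["K"],R=c["R"],t=c["t"]); return p,d,c
def fish(u,v,z,c):
    "fisheye pixels onto plane z"
    n=cv2.fisheye.undistortPoints(np.stack([u,v],-1).reshape(-1,1,2).astype(float),c["K"],np.zeros(4)).reshape(-1,2)
    r=np.c_[n,np.ones(len(n))]@c["R"]; o=-c["R"].T@c["t"]
    return o+r*((z-o[2])/r[:,2])[:,None]
def topdown(p,c,z,x0,x1,y0,y1,s):
    "rectified picture of plane z; s px/mm; column = (y1-y)*s, row = (x1-x)*s"
    X,Y=np.meshgrid(np.arange(x1,x0,-1/s),np.arange(y1,y0,-1/s),indexing="ij")
    P=np.stack([X,Y,np.full(X.shape,float(z))],-1).reshape(-1,1,3)
    uv,_=cv2.fisheye.projectPoints(P,cv2.Rodrigues(c["R"])[0],c["t"].reshape(3,1),c["K"],np.zeros(4))
    uv=uv.reshape(*X.shape,2).astype(np.float32)
    return cv2.remap(p,uv[...,0],uv[...,1],cv2.INTER_CUBIC)
E
python3 - <<'E'
from h import *
bot.movej([-1.49,0,0,1.91,0,1.23,-1.71])
bot.movej([-0.23,0,0,1.91,0,1.23,-1.71])
o=bot.observe();print(o["t"],o["tool_pos"],o["force"])
bot.movep([520,90,150],q(-90))
p,d,c=wshot("w1"); o=bot.observe();print(o["t"],o["tool_pos"],o["qpos"].round(2),o["force"].round(1))
cv2.imwrite("pics/w1td.png",topdown(p,c,14,390,720,-20,270,2)[:600])
bot.movep([470,-277,150],q(-90))
p,d,c=wshot("w2"); o=bot.observe();print(o["t"],o["tool_pos"],o["qpos"].round(2),o["force"].round(1))
cv2.imwrite("pics/w2td.png",topdown(p,c,20,420,660,-380,-90,2))
E
```

```text
3.4583 [448.56813972  42.25772537 300.16193557] [-0.22906808  0.20808248 -0.1685071 ]
4.2333 [520.69746241  89.99757849 151.59749473] [-0.27  0.28 -0.02  1.94  0.01  0.92 -1.87] [ 0.5 -0.5  0.3]Traceback (most recent call last):
  File "<stdin>", line 7, in <module>
  File "h.py", line 27, in topdown
    uv,_=cv2.fisheye.projectPoints(P,cv2.Rodrigues(c["R"])[0],c["t"].reshape(3,1),c["K"],np.zeros(4))
         ~~~~~~~~~~~~~~~~~~~~~~~~~^^^^^^^^^^^^^^^^^^^^^^^^^^^^^^^^^^^^^^^^^^^^^^^^^^^^^^^^^^^^^^^^^^^
cv2.error: OpenCV(4.12.0) /io/opencv/modules/calib3d/src/fisheye.cpp:83: error: (-215:Assertion failed) _tvec.getMat().isContinuous() && _rvec.getMat().isContinuous() in function 'projectPoints'
```

```bash
sed -i 's/cv2.Rodrigues(c\["R"\])\[0\],c\["t"\].reshape(3,1)/cv2.Rodrigues(c["R"])[0],np.array(c["t"],float).reshape(3,1).copy()/' h.py
python3 - <<'E'
from h import *
c=np.load("w1.npz");p=c["p"]
cv2.imwrite("pics/w1td.png",topdown(p,c,14,400,700,-20,270,2))
bot.movep([470,-277,150],q(-90))
bot.hold(.15)
p,d,c=wshot("w2"); o=bot.observe();print(o["t"],o["tool_pos"],o["qpos"].round(2),o["force"].round(1))
cv2.imwrite("pics/w2td.png",topdown(p,c,20,420,660,-380,-90,2))
E
```

```text
5.8167 [ 470.63772455 -275.79490961  149.9687068 ] [ 0.27  0.31  0.17  1.92 -0.07  0.93 -1.09] [-0.6 -0.2  0.1]
```

View pics/w1td.png

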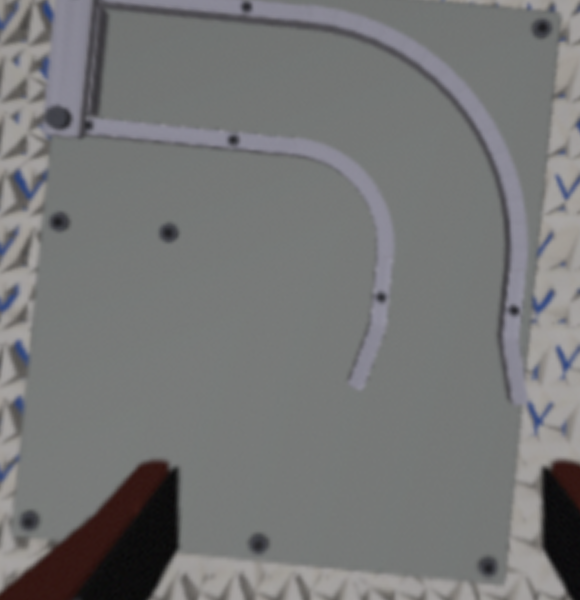

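View pics/w2td.png

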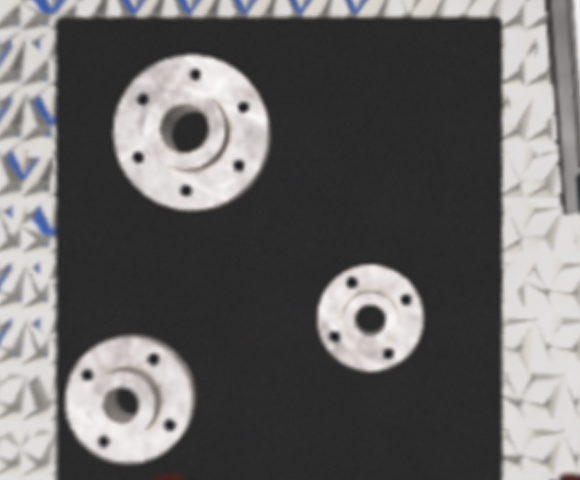

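The rectified wrist view shows the small flange at (370,318) px, about 53.5 mm across, which confirms it. In the guide view the mouth is at about (435,390) px, the bend is at upper right, and the stop face is at about x = 100 px. Now I'll fit both numerically.

```bash
python3 - <<'E'
from h import *
from scipy.optimize import minimize
from scipy.ndimage import map_coordinates as mc
# flange
c=np.load("w2.npz"); s=4
t=cv2.cvtColor(topdown(c["p"],c,20,440,560,-340,-210,s),cv2.COLOR_BGR2GRAY)
m=cv2.findContours((t>110).astype(np.uint8),cv2.RETR_EXTERNAL,cv2.CHAIN_APPROX_NONE)[0]
k=max(m,key=cv2.contourArea);(u,v),r=cv2.minEnclosingCircle(k);e=cv2.fitEllipse(k)
print("flange",560-e[0][1]/s,-210-e[0][0]/s,"axes",np.array(e[1])/s,"mec",560-v/s,-210-u/s,r*2/s)
# guide: rails' tops at z=28 brighter than the plate
c=np.load("w1.npz");s=2
t=cv2.GaussianBlur(cv2.cvtColor(topdown(c["p"],c,28,400,720,-30,290,s),cv2.COLOR_BGR2GRAY),(0,0),1.5).astype(float)
def path(a,off): # a arclength from bend start; off to the left of travel
    R=80-off
    th=np.clip(a/80,0,np.pi/2); x=R*np.sin(th)+np.minimum(a,0); y=-R*np.cos(th)+np.maximum(a-40*np.pi,0)
    return x,y
A=np.arange(-30,40*np.pi+45,2.)
def f(q,w=False):
    ox,oy,yaw=q;cs,sn=np.cos(yaw),np.sin(yaw)
    def I(off):
        x,y=path(A,off);X=ox+cs*x-sn*y;Y=oy+sn*x+cs*y
        return mc(t,[(720-X)*s,(290-Y)*s],order=1,mode="nearest").mean()
    ins=sum(I(o*k) for o in(30,32,34) for k in(1,-1))/6; out=sum(I(o*k) for o in(25,39) for k in(1,-1))/4
    return out-ins
best=min((minimize(f,[560+dx,125+dy,y],method="Nelder-Mead",options=dict(xatol=.01,fatol=.01,initial_simplex=np.array([[560+dx,125+dy,y],[566+dx,125+dy,y],[560+dx,131+dy,y],[560+dx,125+dy,y+.04]]))) for dx in(-10,0,10) for dy in(-10,0,10) for y in(-.08,0,.08)),key=lambda r:r.fun)
print("guide",best.x,np.degrees(best.x[2]),best.fun)
np.save("guide.npy",best.x)
T=topdown(c["p"],c,28,400,720,-30,290,s); ox,oy,yaw=best.x;cs,sn=np.cos(yaw),np.sin(yaw)
A=np.arange(-35,40*np.pi+60,1.)
for off,col in((28,(0,0,255)),(-28,(0,0,255)),(36,(0,255,0)),(-36,(0,255,0)),(0,(255,0,0))):
    x,y=path(A,off);X=ox+cs*x-sn*y;Y=oy+sn*x+cs*y
    cv2.polylines(T,[np.stack([(290-Y)*s,(720-X)*s],-1).round().astype(np.int32)],False,col,1)
cv2.imwrite("pics/fit.png",T[:600])
E
```

```text
flange 501.234130859375 -274.9760208129883 axes [53.40779114 53.58975601] mec 501.20415115356445 -275.04944610595703 54.145015716552734
guide [ 5.78481021e+02  1.25038301e+02 -9.73953351e-02] -5.5803416446406855 -27.40493462408466
```

View pics/fit.png

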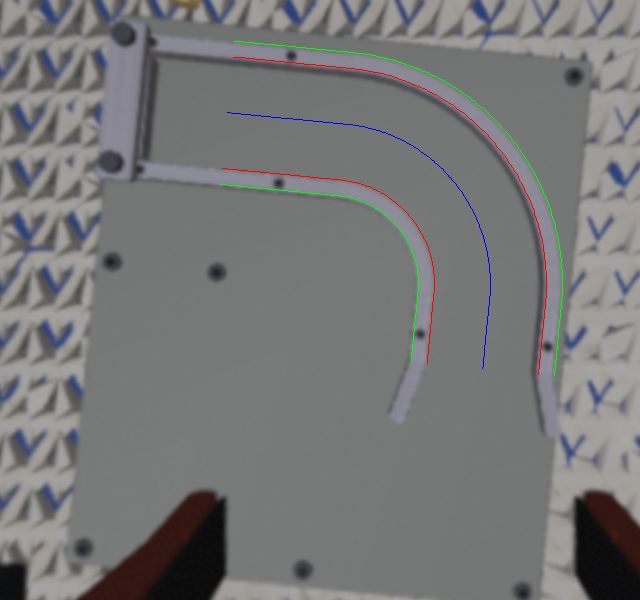

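The fit lies along the rails to within about 1 mm. The guide is at (578.5, 125.0) with yaw −5.6°, and the stop is at about guide y = 100. Next: pick the flange and set it down.

```bash
cat >> h.py <<'E'
ox,oy,gy=np.load("guide.npy"); gd=np.degrees(gy)
def G(x,y,z): return [float(ox+np.cos(gy)*x-np.sin(gy)*y),float(oy+np.sin(gy)*x+np.cos(gy)*y),float(z)]
def say(s=""):
    o=bot.observe();print(s,"t",round(o["t"],2),"tcp",o["tool_pos"].round(1),"F",o["force"].round(1),"w",round(o["grip_width"],1),"gf",round(o["grasp_force"],1));return o
E
python3 - <<'E'
from h import *
Q=q(-90+gd); x,y=501.2,-275
for n,p in(("set",G(-90,-80,16)),("push",G(-133,-80,16)),("end",G(80,38,16))):print(n,np.round(p),np.round(bot.ik(p,Q),2))
bot.move_gripper(88,25)
bot.movep([x,y,60],Q); say("above")
bot.move_linear([x,y,25],feed=80)
print(bot.move_linear([x,y,12],feed=15,force_limit=3)); o=say("down")
z=o["tool_pos"][2]+1.5
bot.move_linear([x,y,z],feed=20); bot.move_gripper(40,25); say("grip")
bot.move_linear([x,y,z+4],feed=30); bot.move_linear([x,y,90],feed=120); say("lift")
E
```

```text
set [481.  54.  16.] [-0.26  0.42  0.03  2.14 -0.02  0.58 -1.89]
push [438.  58.  16.] [-0.28  0.37  0.01  2.23 -0.01  0.54 -1.94]
end [662. 155.  16.] [-0.34  0.67  0.03  1.67 -0.02  0.81 -1.97]
above t 6.5 tcp [ 500.7 -275.1   60. ] F [-0.6 -0.8  1.2] w 88.0 gf 0.0
False
down t 8.1 tcp [ 501.2 -275.    12.1] F [ 0.1 -0.4 -0.6] w 87.9 gf 0.0
grip t 9.22 tcp [ 501.2 -275.    13.6] F [-0.  -0.   0.4] w 39.8 gf 0.0
lift t 10.26 tcp [ 500.8 -274.7   89.5] F [-0.1  0.4  0.2] w 39.7 gf 0.0
```

The grip missed: the fingers closed to 40 mm with no force, and there was no board contact at z = 12. I'll take a look.

```bash
python3 - <<'E'
from h import *
bot.movep([470,-277,150],q(-90)); bot.hold(.2)
p,d,c=wshot("w3"); say()
cv2.imwrite("pics/w3c.png",p)
for n in("w1","w2","w3"):
    c=np.load(n+".npz");d=c["d"]
    v,u=np.mgrid[:384,:512]; nn=cv2.fisheye.undistortPoints(np.stack([u,v],-1).reshape(-1,1,2).astype(float),c["K"],np.zeros(4)).reshape(384,512,2)
    P=(np.concatenate([nn,np.ones((384,512,1))],-1)*d[...,None]-c["t"])@c["R"]; np.save(n+"P.npy",P.astype(np.float32))
    ok=d>0
    def zz(x,y,r=5):
        m=ok&(np.hypot(P[...,0]-x,P[...,1]-y)<r); return (np.round(np.median(P[m][:,2]),1) if m.any() else None, int(m.sum()))
    print(n,{k:zz(*k) for k in ((520,-235),(550,-290),(501,-275),(501,-258),(591,-188),(457,-156),(540,-350),(520,130),(480,50),(600,60),(600,-100))})
E
```

```text
t 10.88 tcp [ 469.6 -276.3  148.5] F [ 0.8 -0.5 -0.7] w 39.8 gf 0.0
w1 {(520, -235): (np.float64(13.8), 22), (550, -290): (np.float64(13.4), 17), (501, -275): (None, 0), (501, -258): (np.float64(20.8), 42), (591, -188): (np.float64(13.6), 6), (457, -156): (np.float64(14.4), 13), (540, -350): (None, 0), (520, 130): (np.float64(207.3), 295), (480, 50): (np.float64(13.8), 53), (600, 60): (np.float64(13.6), 64), (600, -100): (np.float64(7.0), 31)}
w2 {(520, -235): (np.float64(13.7), 62), (550, -290): (np.float64(13.6), 62), (501, -275): (np.float64(281.3), 658), (501, -258): (np.float64(281.1), 609), (591, -188): (np.float64(13.7), 47), (457, -156): (np.float64(13.5), 27), (540, -350): (np.float64(6.5), 48), (520, 130): (None, 0), (480, 50): (np.float64(13.4), 23), (600, 60): (np.float64(13.5), 23), (600, -100): (np.float64(5.5), 59)}
w3 {(520, -235): (np.float64(13.5), 60), (550, -290): (np.float64(13.5), 65), (501, -275): (np.float64(279.2), 495), (501, -258): (np.float64(280.1), 1195), (591, -188): (np.float64(13.9), 44), (457, -156): (np.float64(13.5), 29), (540, -350): (np.float64(6.3), 49), (520, 130): (None, 0), (480, 50): (np.float64(13.6), 24), (600, 60): (np.float64(13.9), 26), (600, -100): (np.float64(5.9), 64)}
```

View pics/w3c.png

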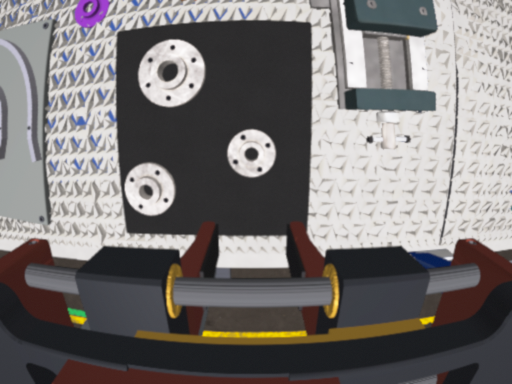

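```bash
python3 - <<'E'
from h import *
P=np.load("w3P.npy");c=np.load("w3.npz")
for (u,v) in[(207,224),(207,230),(212,228),(295,224),(295,230),(290,228),(207,245),(295,245),(251,140),(251,168)]:print((u,v),P[v,u].round(1),c["d"][v,u].round(1))
for n in("w2","w3"):
    c=np.load(n+".npz");s=4
    t=cv2.cvtColor(topdown(c["p"],c,20,440,560,-340,-210,s),cv2.COLOR_BGR2GRAY)
    k=max(cv2.findContours((t>110).astype(np.uint8),cv2.RETR_EXTERNAL,cv2.CHAIN_APPROX_NONE)[0],key=cv2.contourArea);e=cv2.fitEllipse(k)
    print(n,560-e[0][1]/s,-210-e[0][0]/s,np.array(e[1])/s)
print(bot.calibration("wrist")["K"][:2]); say()
E
```

```text
(207, 224) [ 481.1 -250.8  189.1] 166.3
(207, 230) [ 480.5 -251.9  196.9] 158.9
(212, 228) [ 480.9 -254.3  194.8] 160.8
(295, 224) [ 480.8 -300.6  188.1] 167.3
(295, 230) [ 480.3 -299.6  196.2] 159.6
(290, 228) [ 478.6 -297.8  188.7] 167.3
(207, 245) [ 480.1 -254.6  215.7] 140.8
(295, 245) [ 479.5 -297.2  214.2] 142.4
(251, 140) [ 515.6 -274.8   19. ] 321.8
(251, 168) [ 484.6 -274.9   20.3] 328.5
w2 501.234130859375 -274.9760208129883 [53.40779114 53.58975601]
w3 501.2119903564453 -274.9844284057617 [53.62794113 53.6836853 ]
[[297.31863964   0.         252.08429641]
 [  0.         297.31863964 195.60715649]]
 t 10.88 tcp [ 469.6 -276.3  148.5] F [ 0.8 -0.5 -0.7] w 39.8 gf 0.0
```

The depth image puts the fingertips about 38 mm above the reported TCP. That explains the miss, and the flange hasn't moved. I'll open the gripper and find the board by a force-limited touch.

```bash
python3 - <<'E'
from h import *
P=np.load("w3P.npy");d=np.load("w3.npz")["d"]
for s in((slice(200,262),slice(195,222)),(slice(200,262),slice(284,305))):
    m=(d[s]>0)&(d[s]<230); print("tip z",np.percentile(P[s][m][:,2],[0,1,3,10]).round(1))
Q=q(-90+gd); x,y=501.2,-275
bot.move_gripper(88,25); bot.movep([x,y,30],Q); bot.move_linear([x,y,-8],feed=80); say("pre")
hit=bot.move_linear([x,y,-32],feed=15,force_limit=3); say(f"down {hit}")
E
```

```text
tip z [184.1 184.6 185.9 189.5]
tip z [183.7 184.3 185.4 188.4]
pre t 12.95 tcp [ 501.  -275.    -8.2] F [0.1 0.6 0.5] w 88.0 gf 0.0
down True t 13.89 tcp [ 501.2 -275.   -21.4] F [-1.4  0.4  5.5] w 87.3 gf 2.7
```

```bash
python3 - <<'E'
from h import *
x,y=501.2,-275; z=-19.4
bot.move_linear([x,y,z],feed=20); say("up"); bot.move_gripper(45,25); o=say("grip")
if o["grasp_force"]>5 and 50<o["grip_width"]<56:
    bot.move_linear([x,y,z+5],feed=30); bot.move_linear([x,y,45],feed=120); say("lift")
    bot.hold(.2); say("held")
E
```

```text
up t 14.17 tcp [ 501.2 -275.   -19.4] F [ 0.8  0.8 -0.5] w 87.6 gf 0.0
grip t 14.85 tcp [ 501.2 -274.9  -19.5] F [ 0.4 -0.2 -0.3] w 50.3 gf 24.9
lift t 15.81 tcp [ 500.8 -274.7   44.6] F [-0.4  0.5 -1.5] w 50.3 gf 24.9
held t 16.01 tcp [ 500.5 -274.7   44. ] F [ 0.4 -0.9 -2.1] w 50.7 gf 24.9
```

```bash
python3 - <<'E'
from h import *
Q=q(-90+gd); a=G(-90,-80,0)
bot.movep([a[0],a[1],45],Q); bot.move_linear([a[0],a[1],-12],feed=80); say("pre")
hit=bot.move_linear([a[0],a[1],-24],feed=12,force_limit=3); say(f"down {hit}")
bot.move_gripper(70,25); say("open")
z=bot.observe()["tool_pos"][2]
bot.move_linear([a[0],a[1],30],feed=100); bot.move_linear(G(-134,-80,60),feed=150); bot.hold(.1)
p,d,c=wshot("w4"); say()
s=4;t=topdown(p,c,20,440,560,0,110,s)
cv2.imwrite("pics/w4td.png",topdown(p,c,20,420,690,-20,220,2))
g=cv2.cvtColor(t,cv2.COLOR_BGR2GRAY); 
n,l,st,ce=cv2.connectedComponentsWithStats((g>170).astype(np.uint8))
for i in range(1,n):
    if st[i,4]>2000: print(st[i],560-ce[i][1]/s,110-ce[i][0]/s)
E
```

```text
pre t 18.12 tcp [481.5  54.1 -11.8] F [ 0.  -1.  -3.1] w 50.6 gf 24.9
down True t 18.79 tcp [481.1  54.2 -19.6] F [ 0.5 -1.1  5.8] w 50.5 gf 25.1
open t 19.32 tcp [480.1  54.  -20.2] F [ 0.3 -0.1 -0.8] w 70.1 gf 0.0
 t 20.62 tcp [437.9  58.4  59.5] F [-0.5 -0.1 -0.1] w 69.9 gf 0.0
```

View pics/w4td.png

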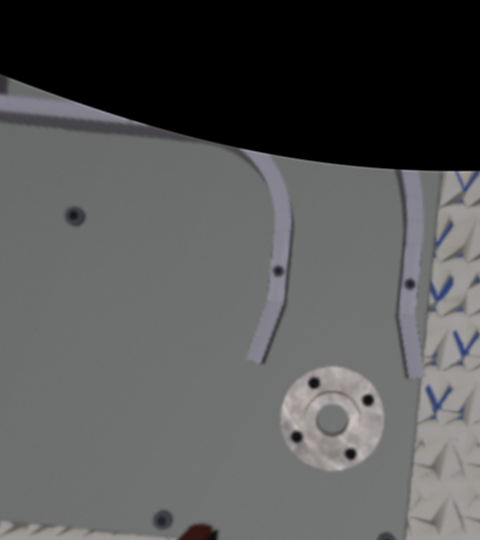

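The view shows the flange lying flat at (332,418) px, which is (481, 54) mm, centred in front of the mouth as intended. Now I'll push it from behind with closed fingers.

```bash
cat >> h.py <<'E'
from scipy.optimize import brentq
B=40*np.pi; Z=-19.5
def pt(a):
    "path of the centre; a = arc length from the bend's start"
    th=np.clip(a/80,0,np.pi/2)
    return np.array([80*np.sin(th)+min(a,0),-80*np.cos(th)+max(a-B,0)])
def pusher(a,L=36.5):
    "tool pose behind a disc at arc length a"
    c=pt(a); b=brentq(lambda b:np.hypot(*(pt(b)-c))-L,a-60,a-20); p=pt(b); h=np.degrees(np.arctan2(*(c-p)[::-1]))
    return G(*p,Z),q(-90+gd+h)
def push(a,feed,lim):
    p,r=pusher(a); hit=bot.move_linear(p,r,feed=feed,force_limit=lim); o=bot.observe()
    print("a",round(a,1),hit,"t",round(o["t"],2),"err",(o["tool_pos"]-p).round(1),"F",o["force"].round(1)); return hit
E
python3 - <<'E'
from h import *
for a in (-90,0,60,120,B+74): assert bot.ik(*pusher(a)) is not None
bot.move_gripper(0,20); bot.move_linear(G(-134,-80,Z+6),q(-90+gd),feed=100); bot.move_linear(G(-134,-80,Z),feed=20); say("start")
for a,f in [(-60,40),(-33,30),(-2,40)]:
    if push(a,f,6): break
E
```

```text
start t 23.07 tcp [437.3  58.5 -19.5] F [-0.3  0.5 -0.3] w 0.1 gf 0.0
a -60 False t 24.17 err [0.4 0.1 0.1] F [ 0.4 -0.2  1.1]
a -33 True t 24.57 err [-22.6   2.   -0.4] F [-0.3 -0.6  0.2]
```

```bash
python3 - <<'E'
from h import *
say()
for a in (-52,-48,-44):
    if push(a,20,5): say("hit"); break
E
```

```text
t 24.57 tcp [478.9  54.2 -19.9] F [-0.3 -0.6  0.2] w 0.7 gf 0.0
a -52 False t 24.99 err [-0.1 -0.  -0.1] F [-0.8 -0.1 -0.6]
a -48 False t 25.34 err [ 0.3 -0.   0. ] F [-0.2 -0.1 -0.3]
a -44 False t 25.69 err [ 0.4 -0.   0. ] F [ 0.4  0.1 -0.4]
```

```bash
cat >> h.py <<'E'
def disc(name):
    "flange centre in the guide's frame, from the wrist camera"
    p,d,c=wshot(name); s=3; o=bot.observe()["tool_pos"]
    t=topdown(p,c,27,o[0]-40,o[0]+110,o[1]-75,o[1]+75,s); g=cv2.medianBlur(cv2.cvtColor(t,cv2.COLOR_BGR2GRAY),5); cv2.imwrite(f"pics/{name}d.png",t)
    t=topdown(p,c,20,o[0]-40,o[0]+110,o[1]-75,o[1]+75,s); g=cv2.medianBlur(cv2.cvtColor(t,cv2.COLOR_BGR2GRAY),5)
    k=cv2.HoughCircles(g,cv2.HOUGH_GRADIENT,1,60,param1=80,param2=15,minRadius=int(25.5*s),maxRadius=int(28*s))
    for u,v,r in ([] if k is None else k[0][:2]):
        X,Y=o[0]+110-v/s-ox,o[1]+75-u/s-oy
        print("disc guide",round(np.cos(gy)*X+np.sin(gy)*Y,1),round(-np.sin(gy)*X+np.cos(gy)*Y,1),"r",round(r/s,1))
    cv2.imwrite(f"pics/{name}t.png",t)
E
python3 - <<'E'
from h import *
disc("w5")
E
```

```text
disc guide -44.1 -80.3 r 25.9
```

The disc is exactly where the model predicts (−44.1, −80.3), so the earlier stop was a transient. I'll continue round the bend.

```bash
python3 - <<'E'
from h import *
for a in [-24,-2]+list(np.linspace(0,B,12)[1:])+[B+20]:
    if push(a,30,7) and push(a,20,7): say("stuck"); break
disc("w6")
E
```

```text
a -24 False t 26.56 err [0.6 0.  0.1] F [0.6 0.2 0.9]
a -2 False t 27.44 err [ 0.6 -0.   0.1] F [ 0.3 -0.2 -0.1]
a 11.4 False t 28.04 err [ 0.9 -0.   0.1] F [ 0.  -1.2  0.1]
a 22.8 False t 28.57 err [ 0.7 -0.   0.1] F [-0.2  0.7 -0.9]
a 34.3 True t 28.86 err [-7.5  0.4 -0.6] F [ 0.5 -0.3  0.2]
a 34.3 False t 29.45 err [-0.2 -0.  -0.2] F [-1.9  0.9 -0.1]
a 45.7 False t 29.98 err [ 0.3 -0.1  0.1] F [-1.   0.2 -0.6]
a 57.1 False t 30.52 err [-0.2 -0.2 -0. ] F [-2.1 -0.7  0.9]
a 68.5 False t 31.05 err [0.1 0.  0. ] F [-2.9 -0.7  0.9]
a 80.0 False t 31.58 err [ 0.3 -0.   0. ] F [-2.7 -0.8 -0. ]
a 91.4 False t 32.12 err [0.4 0.2 0.1] F [-0.7 -1.1  0. ]
a 102.8 False t 32.65 err [-0.  -0.1  0. ] F [-2.  -1.8  0.8]
a 114.2 False t 33.18 err [0.4 0.4 0.1] F [-0.7 -0.4  1.1]
a 125.7 False t 33.72 err [0.1 0.1 0. ] F [-0.7 -1.3  0. ]
a 145.7 False t 34.54 err [0.2 0.5 0.1] F [-0.7 -1.3 -0.8]
disc guide 81.6 21.0 r 25.9
disc guide 127.7 35.9 r 27.8
```

```bash
python3 - <<'E'
from h import *
if push(B+45,30,7): push(B+45,20,7)
if push(B+62,20,7): push(B+62,20,7)
hit=push(B+85,8,6); o=say("contact")
for _ in range(4): bot.hold(.05); print(bot.observe()["force"].round(1), bot.observe()["tool_pos"].round(2))
X,Y=o["tool_pos"][:2]-[ox,oy]; print("tcp guide",np.cos(gy)*X+np.sin(gy)*Y,-np.sin(gy)*X+np.cos(gy)*Y)
E
```

```text
a 170.7 False t 35.58 err [0.  0.5 0. ] F [ 0.1 -0.2 -0.8]
a 187.7 False t 36.58 err [-0.   0.4  0. ] F [-0.3 -0.6  0.2]
a 210.7 True t 38.34 err [ -1.2 -10.1  -0.5] F [ 0.9 -0.4  0.9]
contact t 38.34 tcp [661.6 155.4 -20. ] F [ 0.9 -0.4  0.9] w 0.2 gf 0.3
[-0.5  0.2  0.7] [661.39 155.24 -20.24]
[ 0.7  0.1 -0.6] [661.13 155.11 -20.46]
[ 0.6 -0.1 -0.7] [661.   155.01 -20.6 ]
[ 0.7  0.1 -0.5] [660.88 154.9  -20.7 ]
tcp guide 79.7616038599728 38.34038221476774
```

Contact with the stop is at TCP guide y ≈ 38.3, so the stop is at about 101.3, as measured from the image. The arm relaxes when a move stops on force, so I'll step the target in small increments and build up to 12 N.

```bash
python3 - <<'E'
from h import *
u=np.array([-np.sin(gy),np.cos(gy),0])
def F(n=8):
    f=[]
    for _ in range(n): bot.hold(.02); f.append(-bot.observe()["force"]@u)
    return np.mean(f),max(f)
y=37.5; f=0
while f<11 and y<46:
    bot.move_linear(G(80,y,Z),feed=5); f,m=F(6); o=bot.observe(); print(round(y,2),"F",round(f,1),"max",round(m,1),"tcp",o["tool_pos"].round(2),"t",round(o["t"],1))
    if m>17: break
    y+=.5 if f<2 else min(.5,max(.05,.5*(12-f)/max(f,4)))
if f>=10.5:
    f=[]
    for _ in range(35): bot.hold(.02); f.append(-bot.observe()["force"]@u)
    print("hold",np.round(f[::4],1),np.mean(f),max(f))
E
```

```text
37.5 F 0.2 max 0.8 tcp [661.74 154.56 -19.52] t 39.1
38.0 F 0.1 max 0.7 tcp [661.8  155.12 -19.5 ] t 39.4
38.5 F 0.4 max 1.5 tcp [661.83 155.39 -19.55] t 39.8
39.0 F 2.2 max 3.2 tcp [661.86 155.59 -19.56] t 40.1
39.5 F 4.1 max 4.6 tcp [661.88 155.79 -19.59] t 40.5
40.0 F 5.4 max 5.8 tcp [661.9  155.87 -19.64] t 40.8
40.5 F 6.3 max 6.8 tcp [661.89 155.93 -19.66] t 41.2
40.95 F 6.7 max 7.3 tcp [661.9  155.94 -19.67] t 41.5
41.34 F 7.4 max 7.9 tcp [661.87 156.   -19.68] t 41.9
41.66 F 7.8 max 8.9 tcp [661.9  156.02 -19.66] t 42.2
41.93 F 8.2 max 8.8 tcp [661.92 156.03 -19.66] t 42.6
42.16 F 8.8 max 9.3 tcp [661.88 156.03 -19.7 ] t 42.9
42.34 F 8.9 max 9.9 tcp [661.88 156.01 -19.7 ] t 43.3
42.52 F 9.4 max 10.2 tcp [661.9  156.01 -19.7 ] t 43.6
42.65 F 9.2 max 9.6 tcp [661.91 156.01 -19.7 ] t 44.0
42.8 F 9.4 max 9.9 tcp [661.89 156.07 -19.71] t 44.3
42.94 F 9.9 max 10.4 tcp [661.94 156.08 -19.67] t 44.7
43.04 F 10.4 max 10.6 tcp [661.93 156.07 -19.68] t 45.0
43.12 F 10.5 max 10.9 tcp [661.88 156.06 -19.73] t 45.4
43.19 F 10.5 max 10.9 tcp [661.93 156.04 -19.7 ] t 45.7
43.26 F 10.2 max 10.3 tcp [661.93 156.06 -19.69] t 46.1
43.36 F 10.7 max 11.1 tcp [661.91 156.05 -19.7 ] t 46.4
43.42 F 10.9 max 11.4 tcp [661.96 156.08 -19.68] t 46.8
43.47 F 10.8 max 11.1 tcp [661.9  156.07 -19.72] t 47.1
43.52 F 10.8 max 11.2 tcp [661.91 156.08 -19.71] t 47.5
43.58 F 10.8 max 11.5 tcp [661.92 156.1  -19.7 ] t 47.8
43.63 F 10.8 max 11.3 tcp [661.92 156.09 -19.71] t 48.2
43.69 F 11.5 max 12.4 tcp [661.91 156.05 -19.72] t 48.5
hold [11.3 11.6 11.4 11.1 10.3 11.2 11.  11.6 11.5] 11.16186730455631 12.007663193615874
```

It holds steadily at 11.2 N, with a stiffness of about 1.5 N/mm. I'll nudge it to about 12.2 N, hold, then back off and check.

```bash
python3 - <<'E'
from h import *
u=np.array([-np.sin(gy),np.cos(gy),0])
bot.move_linear(G(80,44.4,Z),feed=5); f=[]
for _ in range(40): bot.hold(.02); f.append(-bot.observe()["force"]@u)
print("hold",np.mean(f),min(f),max(f))
bot.move_linear(G(80,36,Z),feed=15); bot.move_linear(G(80,28,Z),feed=30); bot.move_linear(G(80,28,70),feed=100); bot.hold(.2); say("clear")
disc("w7")
p=np.load("w7.npz");cv2.imwrite("pics/w7td.png",topdown(p["p"],p,27,560,740,100,300,3))
P=None
E
```

```text
hold 12.144691181302232 11.146454290915992 13.174972394148377
clear t 52.42 tcp [660.4 145.   69.2] F [-0.2  0.6  0.7] w 0.7 gf 0.0
disc guide 79.3 74.6 r 26.3
```

View pics/w7td.png

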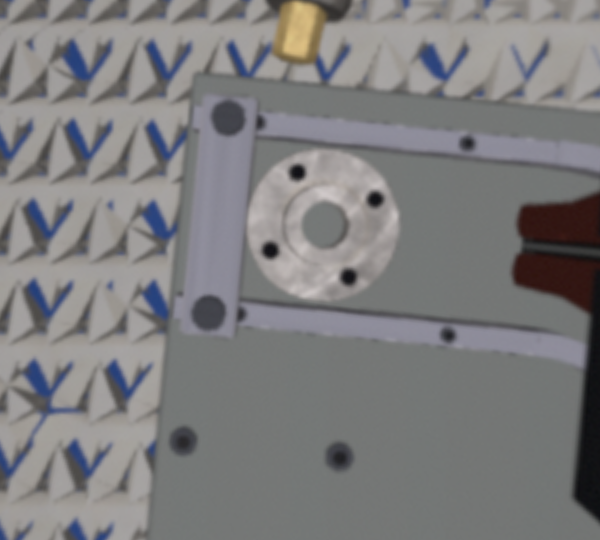

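The picture shows the flange lying flat at (323,225) px, touching the stop face at about x = 247 px. The fingers are clear at (520,245), and nothing else was touched.

```bash
python3 - <<'E'
from h import *
say(); print(bot.sign_off())
E
```

```text
t 52.47 tcp [660.4 145.1  69.3] F [0.2 0.4 0.6] w 0.8 gf 0.0
the job is handed in; nothing more can be done
None
```

The smallest flange lies flat against the end stop after being slid through the guide and pressed at about 12 N for 0.8 s (peak reading 13 N); the job was handed in at 52.5 s, after one missed grasp that left it unmoved.

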